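# Lay the cold and the hot soba tray

## Robot

A 6-joint arm with a two-finger parallel gripper is mounted at the origin on the work surface. World frame = base frame: x ahead of the robot, y to its left, z up, the work surface at z = 0. Lengths are in m, angles in degrees, forces in N, time in s.
With the tool pointing down it reaches from about 0.25 to 0.725 m from the base axis. Payload 9.7 kg.
Tool frame: the origin (TCP) lies midway between the tips of the shut fingers; the grasp point (between the pads) lies 19 mm behind it (bot.hold_point_z is the distance from the TCP to the grasp point, in m); z points along the fingers, y is the line along which they close (so a half turn about z gives the same grasp; the last joint's range is limited). The gripper opens to 85 mm and grips with 20 to 120 N. Pads are 22 mm wide; open, the fingers measure 114 mm over their backs; the gripper's body (76 mm by 85 mm) begins 54 mm behind the grasp point. The pads swing forward as they close: fully open they stand 13 mm farther back than shut.
Start: joints at [-72.594, 4.979, 10.078, 95.1, 0, 90], TCP at [0.165, -0.525, 0.231] pointing down, gripper open.
Joint ranges: [-179.16, 179.16], [-48.56, 103.87], [-65.8, 70.77], [-126.05, 130.52], [-82.76, 87.17], [-180, 180]. Speed limits (degrees/s): [127.2, 127.2, 147.25, 180, 180, 180].

## Interface

Orientations are given as [roll, pitch, yaw] about the fixed x, y, z axes, in that order (R = Rz(yaw) Ry(pitch) Rx(roll)).
In Python, from workcell import bot gives the robot as it stands.
- The arm moves only by the tool play_rows, never from a script. Its argument "steps" is a list that holds one entry, the list of rows, each a list of 4 numbers: the shift along the tool's x, y, z in m, then the turn about the tool's z in rad. In form: [[[tx, ty, tz, yaw], ...]]. A call has exactly 5 rows; each row shifts and turns the commanded pose from where the row before left it, along the tool's axes as they then stand; what a row does not reach is not made up. A row lasts 1/12 s, in which the tool goes at most 41.7 mm and 7.16 degrees, less where a joint would pass 70% of its speed; a pose out of reach is approached as far as the arm can. A call is refused whole if a number of a shift passes 0.0417 or a number of a turn 0.125, either way. A call with a gripper value outside its range is refused whole. "gripper" is the finger opening in m, from 0 to 0.0854, set as the call begins (left out, the last holds). The fingers move at their own pace and stop on an object; "squeeze" is the grip in N (left out, the last holds). Time passes only in rows, so rows that do not move let the fingers close, or fill a call up. It gives the time, the measured TCP pose, the force, the opening and the grip force at its end, in the units of the state.
- bot.get_obs(): the state, without advancing time (a new reading comes with each control period).
- bot.camera(name): name is "scene" or "top"; returns a dict with "img" (400x640x3 uint8, blue, green, red), "vfov" (degrees; the focal length in pixels is half the picture's height over the tangent of half this angle, whatever the lens; pixels are square), "cx", "cy" (the principal point, pixels), "D" ([k1, k2, p1, p2, k3] as OpenCV has them; the pictures are not rectified), "xyz" and "attitude" of the camera in the world. Camera axes: x right, y down, z forward; pixel columns grow to the right and rows downward; lengths in m; the calibration is good to about 2 mm. A picture is of the moment at which its call begins. There is no depth.
- bot.job_done(): hands the job in; it is judged then, once.
The state is a dict: "time": time; "q": joint angles; "qd": joint speeds; "joint_efforts": joint torques, N m; "ee_pos": TCP position; "tcp_rot": TCP orientation; "wrist_force": force on the tool from outside, world axes, zero at the start; "torque": the same for the moment, N m; "opening": finger opening in m; "grasp_force": force on a finger pad.
Only numpy, scipy, OpenCV 4.12 (cv2) and the standard library are available. Lean on these libraries where they do the work, as an engineer would, in place of code of your own. Each camera call takes 0.05 s, during which the arm holds its last target. There are 200 camera calls.

## Task

Lay the two soba trays for service. On the cold tray, the one with the square bamboo-mat box, stand the sauce flask in the middle of the left-hand small compartment and the dipping cup in the middle of the right-hand one; on the hot tray, the one with the big noodle bowl, stand the square relish dish in the middle of the left-hand small compartment and the bamboo spice shaker in the middle of the right-hand one (left and right as seen from the robot's side, where the diner sits). Set each piece down upright without letting it drop, and leave the tea cup and the lidded pot standing where they are.

Things in the scene. Friction and masses are not known exactly. Their poses are not given: they have to be found in the camera images.
- flask_mid (a point): small white stoneware sauce flask with a narrow neck and a dark mouth, 72 mm tall; straight round body 56 mm across from 5 to 40 mm up, shoulder up to the neck (25 mm across at 64 mm) and a lip 33 mm across; about 0.17 kg, fuller or emptier. The point is its centre, 36 mm above its foot; z up
- dip_cup_mid (a point): white open dipping cup, wide and low, 58 mm tall, slightly flared: 56 mm across the foot, 66 mm across the mouth, wall 4 mm, a thin dark line round it; about 0.14 kg. The point is its centre, 29 mm above its foot; z up
- relish_dish_mid (a point): white open square relish dish, 54 by 54 mm, 40 mm tall, straight sides, wall 5 mm; about 0.12 kg. The point is its centre, 20 mm above its foot; its x and y are square to its sides, z up
- shaker_mid (a point): slim bamboo spice shaker, a closed round tube 38 mm across and 70 mm tall, the top 10 mm being a wooden stopper 33 mm across; about 0.06 kg. The point is its centre, 35 mm above its foot; z up
- cold_tray: fixed dark tray with a square bamboo-mat box (164 mm, top 41 mm above the table). 304 mm (x) by 230 mm (y), floor 7 mm thick, rims and partitions 6 mm thick, tops 16 mm above the table. Origin: centre of underside. x points from the diner's edge (robot's side) to the far edge, y to the diner's left, z up. Small compartments, 106 mm square inside: left centred at x -93, y +56 mm, right at x -93, y -56 mm
- hot_tray: fixed dark tray with a big white noodle bowl (166 mm across, top 74 mm above the table). 304 mm (x) by 230 mm (y), floor 7 mm thick, rims and partitions 6 mm thick, tops 16 mm above the table. Origin: centre of underside. x points from the diner's edge (robot's side) to the far edge, y to the diner's left, z up. Small compartments, 106 mm square inside: left centred at x -93, y +56 mm, right at x -93, y -56 mm
- tea_cup_mid (a point): bystander among the stock: white straight-sided open tea cup, taller and narrower than the dipping cup, 56 mm across and 68 mm tall, no line round it. The point is its centre, 34 mm above its foot
- lidded_pot_mid (a point): bystander among the stock: low round white pot with a lid and a small knob, 64 mm across, 55 mm tall with the knob. The point is half-way up, 27.5 mm above its foot
Things that resemble listed ones, but are neither listed nor needed, are in the scene too. Leave any purple look-alike of the part that bears relish_dish_mid alone.

How it is judged (in metres and radians):
At the end, for the whole second after the job is handed in: Flask (left) and dipping cup (right) stand in the cold tray's small compartments, relish dish (left) and shaker (right) in the hot tray's, each within 15 mm of its centre along both tray axes, on its floor (height within 5 mm), upright within 0.12 rad, let go and at rest (x of flask_mid in the frame of cold_tray between -0.108 and -0.078 m and y of flask_mid in the frame of cold_tray between 0.041 and 0.071 m and z of flask_mid in the frame of cold_tray between 0.038 and 0.048 m and angle between each of flask_mid, dip_cup_mid, relish_dish_mid, shaker_mid's own z axis and vertical below 0.12 rad and linear speed of each of flask, dip_cup, relish_dish, shaker below 0.02 m/s and angular speed of each of flask, dip_cup, relish_dish, shaker below 0.2 rad/s and x of dip_cup_mid in the frame of cold_tray between -0.108 and -0.078 m and y of dip_cup_mid in the frame of cold_tray between -0.071 and -0.041 m and z of dip_cup_mid in the frame of cold_tray between 0.031 and 0.041 m and x of relish_dish_mid in the frame of hot_tray between -0.108 and -0.078 m and y of relish_dish_mid in the frame of hot_tray between 0.041 and 0.071 m and z of relish_dish_mid in the frame of hot_tray between 0.022 and 0.032 m and x of shaker_mid in the frame of hot_tray between -0.108 and -0.078 m and y of shaker_mid in the frame of hot_tray between -0.071 and -0.041 m and z of shaker_mid in the frame of hot_tray between 0.037 and 0.047 m); the robot touches nothing.
It fails at once if the tea cup is moved more than 25 mm or knocked over (distance of tea_cup_mid from where it was at the start of the episode above 0.025 m or angle between tea_cup_mid's own z axis and vertical above 0.5 rad).
It fails at once if the lidded pot is moved more than 25 mm or knocked over (distance of lidded_pot_mid from where it was at the start of the episode above 0.025 m or angle between lidded_pot_mid's own z axis and vertical above 0.5 rad).
It fails at once if a piece is let fall (it moves faster than 0.6 m/s, a fall of some 20 mm, with no finger on it) ((contact force between the fingers and flask below 0.05 N and linear speed of flask above 0.6 m/s) or (contact force between the fingers and dip_cup below 0.05 N and linear speed of dip_cup above 0.6 m/s) or (contact force between the fingers and relish_dish below 0.05 N and linear speed of relish_dish above 0.6 m/s) or (contact force between the fingers and shaker below 0.05 N and linear speed of shaker above 0.6 m/s)).
It also fails if it takes over 102 s, if anything falls off the work surface, if the arm or the gripper's body presses on something with over 40 N, if the wrist force passes 120 N, or if a joint passes its speed limit or range.

## Working session

There is one attempt and no reset: what is moved stays moved. The work goes in short steps, Python scripts to look and compute and a tool call to move; the robot and the scene stay as the last step left them, time stands still between calls to the robot, and variables do not carry over. Pictures are saved under pics/ and viewed, at most 14 in all, crops included, and the job is handed in when it is done.

Besides the shell and the picture viewer there is one more tool, called as name(argument=value, ...) on one line, values as JSON. play_rows: Moves the arm, as the interface text tells. Its arguments: {"type":"object","properties":{"steps":{"type":"array","items":{"type":"array","items":{"type":"array","items":{"type":"number"}}}},"gripper":{"type":"number"},"squeeze":{"type":"number"}},"required":["steps"]}

```bash
mkdir -p pics; ls
cat > h.py <<'E'
import numpy as np, cv2
from scipy.spatial.transform import Rotation as R
from workcell import bot
def K(c):
    f=200/np.tan(np.radians(c['vfov'])/2); return np.array([[f,0,c['cx']],[0,f,c['cy']],[0,0,1.]])
def rot(c):
    a=np.array(c['attitude'],float)
    return R.from_euler('xyz',a,degrees=True).as_matrix() if a.size==3 else a
def pt(c,uv,z):
    uv=np.array(uv,float).reshape(-1,1,2)
    n=cv2.undistortPoints(uv,K(c),np.array(c['D'],float)).reshape(-1,2)
    d=np.c_[n,np.ones(len(n))]@rot(c).T; o=np.array(c['xyz'])
    return o+d*((z-o[2])/d[:,2])[:,None]
def proj(c,P):
    r=rot(c).T; P=np.array(P,float).reshape(-1,3)
    return cv2.projectPoints(P,cv2.Rodrigues(r)[0],-r@np.array(c['xyz']),K(c),np.array(c['D'],float))[0].reshape(-1,2)
E
python3 - <<'E'
from h import *
for n in('scene','top'):
    c=bot.camera(n); cv2.imwrite(f'pics/{n}0.png',c['img']); print(n,{k:v for k,v in c.items() if k!='img'})
print(bot.get_obs(),bot.hold_point_z)
E
```

```text
pics
scene {'vfov': 51.62902415510212, 'cx': 312.2180438080494, 'cy': 204.21428358736077, 'D': array([-0.10072099,  0.        ,  0.        ,  0.        ,  0.        ]), 'xyz': array([ 1.08563245, -0.14862409,  0.84148426]), 'attitude': array([-146.95101519,    0.49867485,   74.25722725])}
top {'vfov': 43.75343167193504, 'cx': 322.4104059991239, 'cy': 196.99310880582928, 'D': array([-0.15224678,  0.        ,  0.        ,  0.        ,  0.        ]), 'xyz': array([0.52962916, 0.01579797, 1.15595623]), 'attitude': array([-1.76505918e+02,  7.14001268e-02, -8.97009599e+01])}
{'time': 0.1, 'q': array([-7.25928824e+01,  5.00753506e+00,  1.00388293e+01,  9.50992101e+01,
       -1.46793998e-03,  9.00001238e+01]), 'qd': array([ 0.02830096, -0.04716773,  0.11655386,  0.02667767,  0.2199548 ,
       -0.03986132]), 'joint_efforts': array([ 5.84945465e-04, -5.21559548e+01,  4.65654588e+01,  1.59158756e-02,
       -1.55494041e-05, -2.01316936e-05]), 'ee_pos': array([ 0.16446945, -0.52461866,  0.23065646]), 'tcp_rot': array([-1.79932084e+02,  1.46808567e-03,  1.74069955e+01]), 'wrist_force': array([-0.09847169,  0.43660201, -1.06747695]), 'torque': array([0.0184319 , 0.00695581, 0.00946535]), 'grasp_force': 0.0, 'opening': 0.08537068109688509} 0.0187
```

View pics/scene0.png

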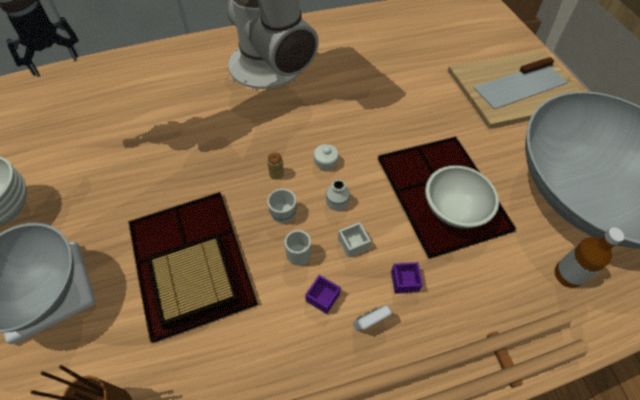

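View pics/top0.png

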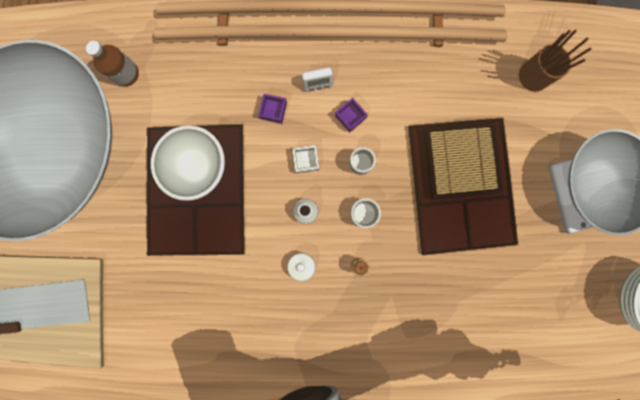

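The hot tray is at +y (left in the top view) and the cold tray at -y. The two cups at top-view (362,160) and (366,212) need telling apart. The flask is at (305,211), the dish at (305,158), the pot at (301,267) and the shaker at (360,267).

```bash
cat > m.py <<'E'
from h import *
c=bot.camera('top'); s=bot.camera('scene'); im=c['img']; hsv=cv2.cvtColor(im,cv2.COLOR_BGR2HSV)
# trays : dark reddish
m=((im.max(2)<75)).astype(np.uint8)*255
for nm,(x0,x1,y0,y1) in dict(hot=(130,262,110,270),cold=(400,530,105,265)).items():
    k=np.zeros_like(m);k[y0:y1,x0:x1]=m[y0:y1,x0:x1]
    p=np.argwhere(k)[:,::-1]
    k=cv2.morphologyEx(k,cv2.MORPH_OPEN,np.ones((3,3)))
    cs,_=cv2.findContours(k,cv2.RETR_EXTERNAL,cv2.CHAIN_APPROX_NONE); 
    h=cv2.convexHull(np.vstack([q for q in cs if cv2.contourArea(q)>150])).reshape(-1,2)
    w=pt(c,h+0.0,0.016)[:,:2].astype(np.float32)
    r=cv2.minAreaRect(w*1000); print(nm,r)
# white pieces / purple
wh=((hsv[...,1]<60)&(hsv[...,2]>90)).astype(np.uint8)*255
k=np.zeros_like(wh);k[135:290,280:390]=wh[135:290,280:390]
cs,_=cv2.findContours(k,cv2.RETR_EXTERNAL,cv2.CHAIN_APPROX_NONE)
for q in cs:
    if cv2.contourArea(q)<80: continue
    print('pix',cv2.minAreaRect(q),cv2.boundingRect(q))
b=cv2.resize(im[130:290,270:400],None,fx=3.6,fy=3.6,interpolation=cv2.INTER_CUBIC)
b2=cv2.resize(s['img'][135:275,250:385],None,fx=4,fy=4,interpolation=cv2.INTER_CUBIC)
cv2.imwrite('pics/crop1.png',cv2.resize(b2,None,fx=1,fy=1)); 
o=np.zeros((576,0,3),np.uint8)
b2=cv2.resize(b2,None,fx=.6,fy=.6); H=max(b.shape[0],b2.shape[0])
cv2.imwrite('pics/crop1.png',np.hstack([cv2.copyMakeBorder(x,0,H-x.shape[0],0,0,0) for x in(b,b2)])[:600,:800])
E
python3 m.py
```

```text
hot ((615.4775390625, 315.4642333984375), (297.6847229003906, 226.43338012695312), 1.57076895236969)
cold ((629.1099243164062, -309.0482482910156), (298.71990966796875, 228.6956024169922), 5.8681440353393555)
pix ((300.5, 266.5), (27.0, 27.0), 90.0) (287, 253, 28, 28)
pix ((305.0, 211.0), (24.0, 24.0), 90.0) (293, 199, 25, 25)
pix ((365.5, 212.5), (29.0, 29.0), 90.0) (351, 198, 30, 30)
pix ((362.5, 160.0), (26.0, 25.0), 90.0) (350, 147, 26, 27)
pix ((305.16375732421875, 158.47816467285156), (24.912860870361328, 24.516366958618164), 82.40535736083984) (292, 145, 27, 28)
```

View pics/crop1.png

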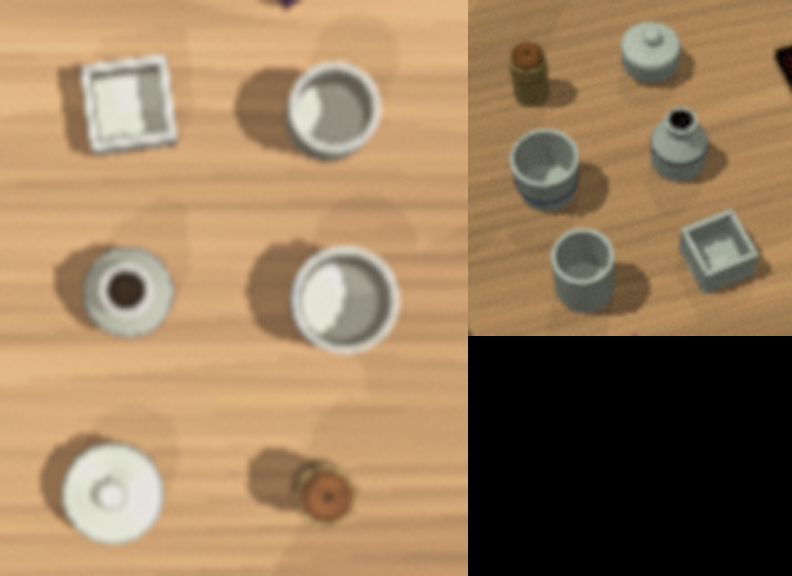

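The lower-right cup in the crop, top-view (366,212), carries the dark line and is wider, so it is the dipping cup. The one at (362,160) is the tea cup. Next I compute positions and draw the tray overlay.

```bash
cat > p.py <<'E'
from h import *
c=bot.camera('top'); s=bot.camera('scene')
for n,uv,z in [('flask mouth',(305,210.9),.072),('flask body',(305.5,211.2),.04),('dip',(365.6,212.6),.058),('shaker',(360.7,267.6),.070),('dish',(305.2,158.5),.04),('pot',(300.7,266.8),.055),('tea',(362.6,160),.068)]:
    print(n,pt(c,[uv],z).round(4)[0])
b=cv2.boxPoints(((305.16,158.48),(24.9,24.5),82.4)); w=pt(c,b,.04)[:,:2]; d=np.diff(w,axis=0); print('dish',np.hypot(*d.T),np.degrees(np.arctan2(d[:,1],d[:,0])))
T=dict(hot=(.6155,.3155,1.57),cold=(.6291,-.309,5.87))
ims={'t':(c,c['img'].copy()),'s':(s,s['img'].copy())}
for n,(x,y,a) in T.items():
    r=R.from_euler('z',a,degrees=True).as_matrix()
    for L in (56,-56): print(n,L,(np.array([x,y,0])+r@[-.093,L/1000,0]).round(4))
    for cc,im in ims.values():
        for cx,cy,hx,hy,z in[(0,0,152,115,16),(-93,56,53,53,16),(-93,-56,53,53,16)]:
            q=[np.array([x,y,0])+r@[(cx+i*hx)/1e3,(cy+j*hy)/1e3,z/1e3] for i,j in((1,1),(1,-1),(-1,-1),(-1,1))]
            cv2.polylines(im,[np.int32(proj(cc,q)*16)],True,(0,255,0),1,cv2.LINE_AA,4)
t=ims['t'][1];S=ims['s'][1]
A=np.hstack([t[115:265,135:255],t[110:260,403:523]]);B=np.hstack([S[135:255,375:515][:, :120],S[190:310,125:245]])
cv2.imwrite('pics/ov.png',cv2.resize(np.vstack([A,B]),None,fx=2.2,fy=2.2,interpolation=cv2.INTER_CUBIC))
E
python3 p.py
```

```text
flask mouth [0.5653 0.0552 0.072 ]
flask body [0.5657 0.0553 0.04  ]
dip [ 0.5626 -0.078   0.058 ]
shaker [ 0.4426 -0.0665  0.07  ]
dish [0.6846 0.0569 0.04  ]
pot [0.4425 0.0645 0.055 ]
tea [ 0.6781 -0.0706  0.068 ]
dish [0.05544865 0.0567273  0.05521055] [ -82.09465703 -172.11733153   97.90708216]
hot 56 [0.521  0.3689 0.    ]
hot -56 [0.5241 0.257  0.    ]
cold 56 [ 0.5309 -0.2628  0.    ]
cold -56 [ 0.5423 -0.3742  0.    ]
```

View pics/ov.png

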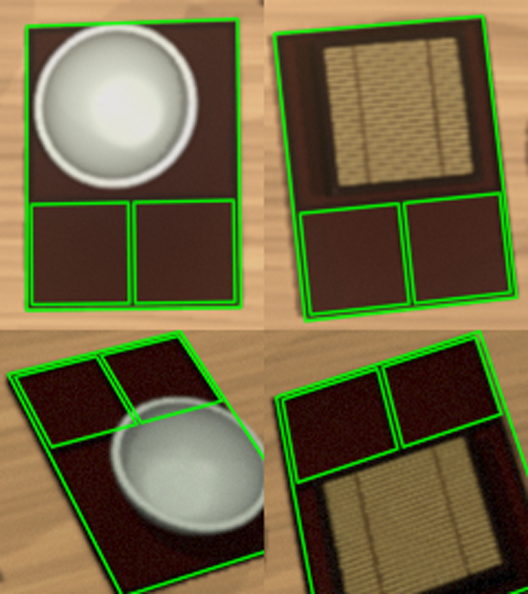

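Overlay matches the trays in both views, and the two estimates agree. I set off for the shaker at (0.4426, -0.0665).

play_rows(steps=[[[0,0,0,0.1],[0,0,0,0.1],[0,0,0,0.103],[0.02,-0.032,0,0],[0.02,-0.032,0,0]]], gripper=0.065, squeeze=30)

```text
time: 0.72
ee_pos: [0.2042, -0.4607, 0.2303]
tcp_rot: [-179.9, 0.0, -0.2]
wrist_force: [1.0, 0.7, 0.8]
opening: 0.0649
grasp_force: 0.0
```

play_rows(steps=[[[0.02,-0.032,0,0],[0.02,-0.032,0,0],[0.02,-0.032,0,0],[0.02,-0.032,0,0],[0.02,-0.032,0,0]]])

```text
time: 1.13
ee_pos: [0.3048, -0.2991, 0.2314]
tcp_rot: [180.0, -0.0, 0.0]
wrist_force: [0.4, 0.9, -0.6]
opening: 0.0652
grasp_force: 0.0
```

play_rows(steps=[[[0.02,-0.034,0,0],[0.02,-0.034,0,0],[0.02,-0.034,0,0],[0.02,-0.034,0,0],[0.02,-0.034,0,0]]])

```text
time: 1.55
ee_pos: [0.4047, -0.1287, 0.2316]
tcp_rot: [180.0, -0.0, 0.0]
wrist_force: [0.5, -0.7, 0.2]
opening: 0.0649
grasp_force: 0.0
```

play_rows(steps=[[[0.019,-0.031,0,0],[0.019,-0.031,0,0],[0,0,0.03,0],[0,0,0.03,0],[0,0,0.03,0]]])

```text
time: 1.97
ee_pos: [0.4426, -0.0677, 0.1403]
tcp_rot: [180.0, -0.1, 0.2]
wrist_force: [-0.5, -0.9, -0.2]
opening: 0.0648
grasp_force: 0.0
```

play_rows(steps=[[[0,0,0.03,0],[0,0,0.03,0],[0,0,0.03,0],[0,0,0.02,0],[0,0,0.015,0]]])

```text
time: 2.38
ee_pos: [0.441, -0.0684, 0.014]
tcp_rot: [-180.0, 0.1, 0.0]
wrist_force: [1.0, -0.0, 0.5]
opening: 0.065
grasp_force: 0.0
```

play_rows(steps=[[[0,0,0,0],[0,0,0,0],[0,0,0,0],[0,0,0,0],[0,0,0,0]]], gripper=0.025)

```text
time: 2.8
ee_pos: [0.4429, -0.0687, 0.0174]
tcp_rot: [180.0, -0.1, 0.0]
wrist_force: [0.8, -0.2, -0.5]
opening: 0.0374
grasp_force: 30.6
```

play_rows(steps=[[[0,0,0,0],[0,0,0,0],[0,0,-0.005,0],[0,0,-0.015,0],[0,0,-0.02,0]]])

```text
time: 3.22
ee_pos: [0.4412, -0.0684, 0.0559]
tcp_rot: [-180.0, 0.1, 0.0]
wrist_force: [-0.3, 0.1, -1.1]
opening: 0.0375
grasp_force: 30.8
```

play_rows(steps=[[[0,0,-0.03,0],[0,0,-0.03,0],[0,0,-0.03,0],[0.004,-0.015,0,0],[0.0075,-0.03,0,0]]])

```text
time: 3.63
ee_pos: [0.4546, -0.0248, 0.149]
tcp_rot: [179.9, -0.2, -0.1]
wrist_force: [1.1, -0.3, -1.3]
opening: 0.0375
grasp_force: 30.8
```

play_rows(steps=[[[0.009,-0.035,0,0],[0.009,-0.035,0,0],[0.009,-0.035,0,0],[0.009,-0.035,0,0],[0.009,-0.035,0,0]]])

```text
time: 4.05
ee_pos: [0.4975, 0.0733, 0.1503]
tcp_rot: [-176.5, 0.0, 6.5]
wrist_force: [0.4, -0.3, -0.4]
opening: 0.0372
grasp_force: 30.8
```

play_rows(steps=[[[0.009,-0.035,0,0],[0.009,-0.035,0,0],[0.007,-0.025,0,0],[0,-0.01,0,0],[0,0,0,0]]])

```text
time: 4.47
ee_pos: [0.5157, 0.1278, 0.158]
tcp_rot: [-174.3, 0.1, 10.9]
wrist_force: [-0.3, -0.4, -0.5]
opening: 0.0374
grasp_force: 30.8
```

```bash
python3 -c "
from h import *
o=bot.get_obs();print(o['q'],o['ee_pos'],o['tcp_rot'])"
```

```text
[ 10.83751935   1.51800207  -1.80543384  86.75466225   5.7411532
 179.94137345] [0.51574241 0.12776072 0.15804575] [-1.74258770e+02  7.22334424e-02  1.08958519e+01]
```

Joint 6 hit its limit at yaw < q1, so I turn the tool back the other way towards yaw 90.

play_rows(steps=[[[0,0,0,-0.1],[0,0,0,-0.12],[0,0,0,-0.12],[0,0,0,-0.12],[0,0,0,-0.12]]])

```text
time: 4.88
ee_pos: [0.5154, 0.1262, 0.1579]
tcp_rot: [-175.2, -3.1, 44.2]
wrist_force: [-0.3, -0.1, -0.6]
opening: 0.0375
grasp_force: 30.7
```

play_rows(steps=[[[0,0,0,-0.12],[0,0,0,-0.12],[0,0,0,-0.12],[0,0,0,-0.12],[0,0,0,-0.12]]])

```text
time: 5.3
ee_pos: [0.5154, 0.1262, 0.158]
tcp_rot: [-177.8, -5.3, 78.6]
wrist_force: [-0.0, 0.3, -0.4]
opening: 0.0371
grasp_force: 30.7
```

The tilt (5.7° toward +y) is now baked into the command. I can undo it by running into the opposite joint 6 limit and moving -y, so I turn toward q6 = -180.

play_rows(steps=[[[0,0,0,-0.124],[0,0,0,-0.124],[0,0,0,-0.124],[0,0,0,-0.124],[0,0,0,-0.124]]])

```text
time: 5.72
ee_pos: [0.5154, 0.1262, 0.158]
tcp_rot: [178.7, -5.6, 114.3]
wrist_force: [0.3, -0.0, -0.6]
opening: 0.0377
grasp_force: 30.7
```

play_rows(steps=[[[0,0,0,-0.124],[0,0,0,-0.124],[0,0,0,-0.124],[0,0,0,-0.124],[0,0,0,-0.124]]])

```text
time: 6.13
ee_pos: [0.5154, 0.1262, 0.158]
tcp_rot: [175.7, -3.8, 149.9]
wrist_force: [-0.4, 0.5, -0.9]
opening: 0.0373
grasp_force: 30.7
```

play_rows(steps=[[[0,0,0,-0.124],[0,0,0,-0.124],[0,0,0,-0.124],[0,0,0,-0.124],[0,0,0,-0.124]]])

```text
time: 6.55
ee_pos: [0.5154, 0.1262, 0.158]
tcp_rot: [174.3, -0.6, -174.7]
wrist_force: [0.5, -0.1, -0.8]
opening: 0.0374
grasp_force: 30.7
```

play_rows(steps=[[[0,0,0,-0.124],[0,0,0,-0.124],[0,0,0,-0.124],[0,0,0,-0.124],[0,0,0,-0.124]]])

```text
time: 6.97
ee_pos: [0.5154, 0.1262, 0.158]
tcp_rot: [175.0, 2.8, -139.3]
wrist_force: [-0.5, 0.3, -0.7]
opening: 0.0372
grasp_force: 30.7
```

play_rows(steps=[[[0,0,0,-0.124],[0,0,0,-0.124],[0,0,0,-0.124],[0,0,0,-0.124],[0,0,0,-0.124]]])

```text
time: 7.38
ee_pos: [0.5154, 0.1262, 0.158]
tcp_rot: [177.6, 5.2, -103.8]
wrist_force: [-0.3, 0.3, -0.9]
opening: 0.0378
grasp_force: 30.7
```

play_rows(steps=[[[0,0,0,-0.124],[0,0,0,-0.124],[0,0,0,-0.124],[0,0,0,-0.124],[0,0,0,-0.124]]])

```text
time: 7.8
ee_pos: [0.5154, 0.1262, 0.158]
tcp_rot: [-179.0, 5.6, -68.1]
wrist_force: [-0.2, 0.2, -0.6]
opening: 0.0371
grasp_force: 30.7
```

play_rows(steps=[[[0,0,0,-0.124],[0,0,0,-0.124],[0,0,0,-0.124],[0,0,0,-0.124],[0,0,0,-0.124]]])

```text
time: 8.22
ee_pos: [0.5154, 0.1262, 0.158]
tcp_rot: [-175.9, 4.0, -32.5]
wrist_force: [0.1, 0.3, -0.5]
opening: 0.0372
grasp_force: 30.8
```

```bash
python3 -c "
from h import *
o=bot.get_obs();print(o['q'],o['ee_pos'],o['tcp_rot'],o['time'],R.from_euler('xyz',o['tcp_rot'],degrees=True).as_matrix().round(3))"
```

```text
[  10.69468948    1.42499903   -1.90851619   86.74422872    5.70673273
 -136.68042294] [0.51542466 0.12618143 0.1579547 ] [-175.89499035    3.96846103  -32.48648277] 8.2167 [[ 0.841 -0.54  -0.02 ]
 [-0.536 -0.839  0.097]
 [-0.069 -0.071 -0.995]]
```

play_rows(steps=[[[0,0,0,-0.124],[0,0,0,-0.124],[0,0,0,-0.124],[0,0,0,-0.124],[0,0,0,-0.124]]])

```text
time: 8.63
ee_pos: [0.5154, 0.1262, 0.1579]
tcp_rot: [-174.4, 0.8, 2.9]
wrist_force: [-0.4, 0.4, -0.2]
opening: 0.037
grasp_force: 30.8
```

play_rows(steps=[[[0,0,0,-0.12],[0,0.03,0,0],[0,0.03,0,0],[0,0.03,0,0],[0,0,0,0]]])

```text
time: 9.05
ee_pos: [0.5241, 0.0746, 0.149]
tcp_rot: [-176.1, 0.3, 5.9]
wrist_force: [-0.3, 0.2, -0.8]
opening: 0.0375
grasp_force: 30.7
```

```bash
cat > st.py <<'E'
from h import *
o=bot.get_obs();print(o['q'].round(2),o['ee_pos'].round(4),o['tcp_rot'].round(2),o['time'],R.from_euler('xyz',o['tcp_rot'],degrees=True).as_matrix()[:,2].round(3))
E
python3 st.py
```

```text
[   5.98    1.48   -2.76   86.01    3.95 -179.94] [0.5241 0.0746 0.149 ] [-176.05    0.25    5.92] 9.05 [-0.011  0.068 -0.998]
```

Tilt is shrinking as expected, so I continue.

play_rows(steps=[[[0,0.03,0,0],[0,0.03,0,0],[0,0.03,0,0],[0,0,0,0],[0,0,0,0]]])

```text
time: 9.47
ee_pos: [0.5291, 0.0315, 0.144]
tcp_rot: [-177.9, 0.2, 2.2]
wrist_force: [0.5, 0.2, -0.8]
opening: 0.0372
grasp_force: 30.8
```

```bash
python3 st.py
```

```text
[   2.28    1.6    -3.13   85.51    2.11 -179.94] [0.5291 0.0315 0.144 ] [-177.89    0.24    2.22] 9.4667 [-0.006  0.037 -0.999]
```

play_rows(steps=[[[0,0.035,0,0],[0,0.035,0,0],[0,0.033,0,0],[0,0,0,0],[0,0,0,0]]])

```text
time: 9.88
ee_pos: [0.5311, -0.0196, 0.1417]
tcp_rot: [179.9, 0.3, -2.1]
wrist_force: [-0.7, 0.3, -0.8]
opening: 0.0375
grasp_force: 30.8
```

```bash
python3 st.py
```

```text
[-2.0700e+00  1.8300e+00 -3.1300e+00  8.5300e+01 -9.0000e-02 -1.7994e+02] [ 0.5311 -0.0196  0.1417] [179.91   0.26  -2.13] 9.8833 [-0.005 -0.001 -1.   ]
```

Tilt is gone. I turn to yaw 180 (q6 ≈ 0), which suits the whole workspace.

play_rows(steps=[[[0,0,0,0.124],[0,0,0,0.124],[0,0,0,0.124],[0,0,0,0.124],[0,0,0,0.124]]])

```text
time: 10.3
ee_pos: [0.5312, -0.0186, 0.1418]
tcp_rot: [179.8, 0.2, -37.9]
wrist_force: [-0.8, -0.3, -0.5]
opening: 0.0374
grasp_force: 30.7
```

play_rows(steps=[[[0,0,0,0.124],[0,0,0,0.124],[0,0,0,0.124],[0,0,0,0.124],[0,0,0,0.124]]])

```text
time: 10.72
ee_pos: [0.5311, -0.0185, 0.1418]
tcp_rot: [179.7, 0.0, -73.4]
wrist_force: [0.6, 0.4, -1.2]
opening: 0.0371
grasp_force: 30.7
```

play_rows(steps=[[[0,0,0,0.124],[0,0,0,0.124],[0,0,0,0.124],[0,0,0,0.124],[0,0,0,0.124]]])

```text
time: 11.13
ee_pos: [0.5312, -0.0185, 0.1418]
tcp_rot: [179.8, -0.1, -108.9]
wrist_force: [0.3, 0.1, -0.9]
opening: 0.0374
grasp_force: 30.7
```

play_rows(steps=[[[0,0,0,0.124],[0,0,0,0.124],[0,0,0,0.124],[0,0,0,0.124],[0,0,0,0.124]]])

```text
time: 11.55
ee_pos: [0.5312, -0.0185, 0.1418]
tcp_rot: [179.9, -0.2, -144.5]
wrist_force: [0.4, 0.4, -1.2]
opening: 0.0373
grasp_force: 30.7
```

play_rows(steps=[[[0,0,0,0.124],[0,0,0,0.124],[0,0,0,0.124],[0,0,0,0.124],[0,0,0,0.124]]])

```text
time: 11.97
ee_pos: [0.5311, -0.0185, 0.1418]
tcp_rot: [-179.9, -0.3, -180.0]
wrist_force: [0.0, 0.5, -0.6]
opening: 0.0371
grasp_force: 30.7
```

```bash
python3 st.py
```

```text
[-1.96e+00  1.82e+00 -3.13e+00  8.53e+01 -8.00e-02 -1.98e+00] [ 0.5311 -0.0185  0.1418] [-179.93   -0.25 -179.98] 11.9667 [-0.004 -0.001 -1.   ]
```

play_rows(steps=[[[0.007,0.015,0,0],[0,0.03,0,0],[0,0.035,0,0],[0,0.035,0,0],[0,0.035,0,0]]])

```text
time: 12.38
ee_pos: [0.523, 0.1328, 0.1418]
tcp_rot: [-179.9, -0.2, -179.7]
wrist_force: [1.7, -0.5, -0.8]
opening: 0.0374
grasp_force: 30.7
```

play_rows(steps=[[[0,0.035,0,0],[0,0.035,0,0],[0,0.03,0,0],[0,0.02,0,0],[0,0.0055,0,0]]])

```text
time: 12.8
ee_pos: [0.5219, 0.2598, 0.141]
tcp_rot: [-180.0, -0.3, -179.5]
wrist_force: [0.6, -0.8, -0.4]
opening: 0.0374
grasp_force: 30.7
```

play_rows(steps=[[[0,0,0.015,0],[0,0,0.03,0],[0,0,0.03,0],[0,0,0.02,0],[0,0,0.01,0]]])

```text
time: 13.22
ee_pos: [0.5206, 0.2552, 0.0332]
tcp_rot: [-179.8, -0.5, -179.7]
wrist_force: [0.3, -0.4, -0.0]
opening: 0.0372
grasp_force: 30.7
```

play_rows(steps=[[[0,0,0,0],[0,0,0.006,0],[0,0,0.004,0],[0,0,0.002,0],[0,0,0,0]]])

```text
time: 13.63
ee_pos: [0.5224, 0.2561, 0.0247]
tcp_rot: [-179.9, -0.2, -179.7]
wrist_force: [-0.7, 0.0, 0.1]
opening: 0.0371
grasp_force: 30.7
```

```bash
python3 st.py
```

```text
[ 2.610e+01  1.060e+01 -6.600e+00  7.303e+01  3.000e-02  2.580e+01] [0.5224 0.2561 0.0247] [-179.92   -0.22 -179.7 ] 13.6333 [-0.004 -0.001 -1.   ]
```

play_rows(steps=[[[0,0,0.0005,0],[0,0,0,0],[0,0,0,0],[0,0,0,0],[0,0,0,0]]], gripper=0.06)

```text
time: 14.05
ee_pos: [0.5223, 0.256, 0.024]
tcp_rot: [-179.9, -0.2, -179.7]
wrist_force: [-0.1, 0.9, -0.1]
opening: 0.0599
grasp_force: 0.0
```

play_rows(steps=[[[0,0,-0.01,0],[0,0,-0.03,0],[0,0,-0.03,0],[0,0,-0.03,0],[0,0,-0.03,0]]])

```text
time: 14.47
ee_pos: [0.5225, 0.2561, 0.1561]
tcp_rot: [-179.9, -0.2, -179.7]
wrist_force: [-0.3, 0.8, 0.1]
opening: 0.0598
grasp_force: 0.0
```

play_rows(steps=[[[-0.0232,-0.0284,0,0],[-0.0232,-0.0284,0,0],[-0.0232,-0.0284,0,0],[-0.0232,-0.0284,0,0],[-0.0232,-0.0284,0,0]]], gripper=0.072)

```text
time: 14.88
ee_pos: [0.6404, 0.1134, 0.1546]
tcp_rot: [-179.9, -0.2, -179.7]
wrist_force: [0.4, 1.0, -1.0]
opening: 0.0717
grasp_force: 0.0
```

play_rows(steps=[[[-0.0232,-0.0284,0,0],[-0.0232,-0.0284,0,0],[0,0,0,-0.069],[0,0,0,-0.069],[0,0,0,0]]])

```text
time: 15.3
ee_pos: [0.6865, 0.0574, 0.1536]
tcp_rot: [-179.9, -0.3, -171.7]
wrist_force: [0.1, -1.1, -0.1]
opening: 0.0717
grasp_force: 0.0
```

```bash
python3 st.py
python3 - <<'E'
from h import *
c=bot.camera('top');s=bot.camera('scene')
a=cv2.resize(c['img'][100:300,130:400],None,fx=2,fy=2); b=s['img'][100:300,220:520]
cv2.imwrite('pics/v1.png',np.hstack([a[:, :],cv2.copyMakeBorder(b[:, :260],0,200,0,0,0)]))
E
```

```text
[ 4.810e+00  2.423e+01  2.464e+01  9.069e+01 -7.000e-02 -3.500e+00] [0.6865 0.0574 0.1536] [-179.95   -0.28 -171.69] 15.3 [-0.005 -0.002 -1.   ]
```

View pics/v1.png

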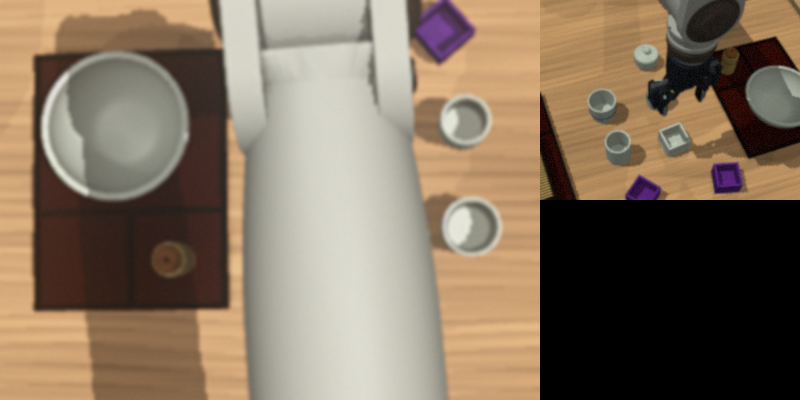

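The shaker stands upright in the hot tray's right compartment, top-view (217,229). The arm is over the dish, so I descend.

play_rows(steps=[[[0.002,0,0.03,0],[0,0,0.03,0],[0,0,0.03,0],[0,0,0.03,0],[0,0,0.015,0]]])

```text
time: 15.82
ee_pos: [0.6816, 0.0583, 0.0147]
tcp_rot: [-180.0, -0.5, -171.9]
wrist_force: [-1.7, -0.8, -1.2]
opening: 0.0719
grasp_force: 0.0
```

play_rows(steps=[[[0,0,0.007,0],[0,0,0.003,0],[0,0,0,0],[0,0,0,0],[0,0,0,0]]])

```text
time: 16.23
ee_pos: [0.6845, 0.0579, 0.0103]
tcp_rot: [-179.9, -0.1, -171.8]
wrist_force: [-0.2, -0.5, -0.3]
opening: 0.0717
grasp_force: 0.0
```

play_rows(steps=[[[0,0,0,0],[0,0,0,0],[0,0,0,0],[0,0,0,0],[0,0,0,0]]], gripper=0.04)

```text
time: 16.65
ee_pos: [0.6842, 0.0577, 0.0097]
tcp_rot: [-179.9, -0.2, -171.8]
wrist_force: [-0.1, -0.1, 6.1]
opening: 0.0533
grasp_force: 33.0
```

```bash
python3 st.py
```

```text
[ 4.860e+00  2.504e+01  9.780e+00  7.490e+01 -7.000e-02 -3.350e+00] [0.6842 0.0577 0.0097] [-1.7993e+02 -1.6000e-01 -1.7180e+02] 16.65 [-0.003 -0.002 -1.   ]
```

play_rows(steps=[[[0,0,-0.005,0],[0,0,-0.015,0],[0,0,-0.03,0],[0,0,-0.03,0],[0,0,-0.03,0]]])

```text
time: 17.07
ee_pos: [0.6835, 0.0579, 0.1193]
tcp_rot: [-179.9, -0.3, -171.8]
wrist_force: [1.0, -0.2, -0.8]
opening: 0.0533
grasp_force: 32.1
```

play_rows(steps=[[[0,0,-0.015,0],[0,0,-0.01,0.069],[0,0,0,0.065],[0,0,0,0],[0,0,0,0]]])

```text
time: 17.48
ee_pos: [0.684, 0.0579, 0.143]
tcp_rot: [-179.9, -0.3, -179.4]
wrist_force: [-0.4, -0.2, -0.5]
opening: 0.0534
grasp_force: 32.1
```

```bash
python3 st.py
```

```text
[ 4.870e+00  2.378e+01  2.287e+01  8.940e+01 -7.000e-02  4.230e+00] [0.684  0.0579 0.143 ] [-179.9    -0.3  -179.36] 17.4833 [-0.005 -0.002 -1.   ]
```

play_rows(steps=[[[0,0,0,0.011],[0.006,0.012,0,0],[0.0163,0.0311,0,0],[0.0163,0.0311,0,0],[0.0163,0.0311,0,0]]])

```text
time: 17.9
ee_pos: [0.6282, 0.1645, 0.1427]
tcp_rot: [-179.9, -0.3, 179.9]
wrist_force: [0.7, 1.1, -1.2]
opening: 0.0537
grasp_force: 32.1
```

play_rows(steps=[[[0.0163,0.0311,0,0],[0.0163,0.0311,0,0],[0.0163,0.0311,0,0],[0.0163,0.0311,0,0],[0.0163,0.0311,0,0]]])

```text
time: 18.32
ee_pos: [0.5465, 0.3207, 0.1432]
tcp_rot: [-179.9, -0.3, 180.0]
wrist_force: [0.9, 0.3, -0.7]
opening: 0.0535
grasp_force: 32.1
```

play_rows(steps=[[[0.0163,0.0311,0,0],[0.0103,0.0191,0,0],[0,0,0,0],[0,0,0,0],[0,0,0,0]]])

```text
time: 18.73
ee_pos: [0.5214, 0.3691, 0.1432]
tcp_rot: [-179.9, -0.3, 180.0]
wrist_force: [0.5, -0.0, -1.1]
opening: 0.0538
grasp_force: 32.2
```

```bash
python3 st.py
```

```text
[3.527e+01 1.676e+01 1.391e+01 8.746e+01 6.000e-02 3.531e+01] [0.5214 0.3691 0.1432] [-179.87   -0.28  179.96] 18.7333 [-0.005 -0.002 -1.   ]
```

play_rows(steps=[[[0,0,0.015,0],[0,0,0.03,0],[0,0,0.03,0],[0,0,0.025,0],[0,0,0.012,0]]])

```text
time: 19.15
ee_pos: [0.5203, 0.3668, 0.0277]
tcp_rot: [-179.7, -0.5, 179.8]
wrist_force: [-1.0, -0.2, -1.2]
opening: 0.0536
grasp_force: 32.2
```

play_rows(steps=[[[0,0,0.006,0],[0,0,0.004,0],[0,0,0.003,0],[0,0,0,0],[0,0,0,0]]])

```text
time: 19.57
ee_pos: [0.5217, 0.3694, 0.0199]
tcp_rot: [-180.0, -0.2, 179.9]
wrist_force: [-0.1, 0.8, -1.1]
opening: 0.0533
grasp_force: 32.2
```

```bash
python3 st.py
```

```text
[3.527e+01 1.833e+01 2.180e+00 7.402e+01 7.000e-02 3.537e+01] [0.5217 0.3694 0.0199] [-1.7996e+02 -1.7000e-01  1.7990e+02] 19.5667 [-0.003 -0.001 -1.   ]
```

play_rows(steps=[[[0,0,0.0015,0],[0,0,0.001,0],[0,0,0,0],[0,0,0,0],[0,0,0,0]]])

```text
time: 19.98
ee_pos: [0.5214, 0.3693, 0.0167]
tcp_rot: [-179.9, -0.2, 179.9]
wrist_force: [0.1, 0.7, 3.0]
opening: 0.0534
grasp_force: 32.6
```

play_rows(steps=[[[0,0,0,0],[0,0,0,0],[0,0,0,0],[0,0,0,0],[0,0,0,0]]], gripper=0.068)

```text
time: 20.4
ee_pos: [0.521, 0.3689, 0.0159]
tcp_rot: [-179.9, -0.3, 179.9]
wrist_force: [0.9, -0.6, -0.1]
opening: 0.0681
grasp_force: 0.0
```

play_rows(steps=[[[0,0,-0.01,0],[0,0,-0.03,0],[0,0,-0.03,0],[0,0,-0.03,0],[0,0,-0.03,0]]])

```text
time: 20.82
ee_pos: [0.5215, 0.3691, 0.1483]
tcp_rot: [-179.9, -0.2, 179.9]
wrist_force: [-0.0, 0.2, -0.3]
opening: 0.0678
grasp_force: 0.0
```

```bash
python3 st.py
```

```text
[3.526e+01 1.672e+01 1.443e+01 8.795e+01 7.000e-02 3.536e+01] [0.5215 0.3691 0.1483] [-179.92   -0.24  179.9 ] 20.8167 [-0.004 -0.001 -1.   ]
```

play_rows(steps=[[[-0.0049,-0.0349,0,0],[-0.0049,-0.0349,0,0],[-0.0049,-0.0349,0,0],[-0.0049,-0.0349,0,0],[-0.0049,-0.0349,0,0]]], gripper=0.074)

```text
time: 21.23
ee_pos: [0.5458, 0.1932, 0.1472]
tcp_rot: [-179.9, -0.2, 179.9]
wrist_force: [0.0, 0.3, 0.5]
opening: 0.074
grasp_force: 0.0
```

play_rows(steps=[[[-0.0049,-0.0349,0,0],[-0.0049,-0.0349,0,0],[-0.0049,-0.0349,0,0],[-0.0049,-0.0349,0,0],[0,0,0,0]]])

```text
time: 21.65
ee_pos: [0.5657, 0.05, 0.1474]
tcp_rot: [-179.8, -0.2, 179.6]
wrist_force: [-0.8, 0.8, -0.0]
opening: 0.0738
grasp_force: 0.0
```

play_rows(steps=[[[0,0,0,0],[0,0,0.03,0],[0,0,0.03,0],[0,0,0.03,0],[0,0,0,0]]])

```text
time: 22.07
ee_pos: [0.5617, 0.0557, 0.051]
tcp_rot: [-179.9, -0.7, 180.0]
wrist_force: [-0.7, 0.7, -1.1]
opening: 0.0742
grasp_force: 0.0
```

```bash
python3 st.py;python3 - <<'E'
from h import *
s=bot.camera('scene');c=bot.camera('top')
cv2.imwrite('pics/v2.png',np.hstack([cv2.resize(s['img'][100:300,220:420],None,fx=2,fy=2),cv2.resize(c['img'][100:300,130:330],None,fx=2,fy=2)]))
E
```

```text
[ 5.700e+00  8.030e+00 -6.550e+00  7.614e+01 -6.000e-02  5.720e+00] [0.5617 0.0557 0.051 ] [-179.87   -0.72  179.97] 22.0667 [-0.013 -0.002 -1.   ]
```

View pics/v2.png

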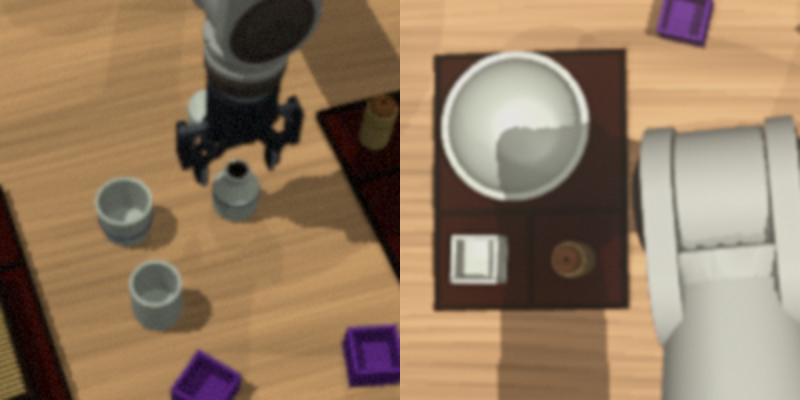

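The dish and shaker sit in the hot tray's compartments, crop (477,259) and (570,259). The fingers straddle the flask at crop (236,170).

play_rows(steps=[[[0,0,0.02,0],[0,0,0.015,0],[0,0,0.008,0],[0,0,0.003,0],[0,0,0,0]]])

```text
time: 22.58
ee_pos: [0.5651, 0.0552, 0.0114]
tcp_rot: [-179.9, -0.2, 179.9]
wrist_force: [-0.6, 0.0, 0.4]
opening: 0.0741
grasp_force: 0.0
```

play_rows(steps=[[[0,0,0,0],[0,0,0,0],[0,0,0,0],[0,0,0,0],[0,0,0,0]]], gripper=0.042, squeeze=35)

```text
time: 23.0
ee_pos: [0.5655, 0.055, 0.0122]
tcp_rot: [-179.9, -0.1, 179.9]
wrist_force: [-1.4, 1.8, 5.6]
opening: 0.0548
grasp_force: 37.2
```

```bash
python3 st.py
```

```text
[ 5.59e+00  9.11e+00 -9.72e+00  7.13e+01 -6.00e-02  5.68e+00] [0.5655 0.055  0.0122] [-1.7993e+02 -1.2000e-01  1.7991e+02] 23.0 [-0.002 -0.001 -1.   ]
```

play_rows(steps=[[[0,0,-0.005,0],[0,0,-0.015,0],[0,0,-0.03,0],[0,0,-0.03,0],[0,0,-0.03,0]]])

```text
time: 23.42
ee_pos: [0.5647, 0.0549, 0.1219]
tcp_rot: [-179.9, -0.3, 179.9]
wrist_force: [0.7, 0.0, -2.0]
opening: 0.0546
grasp_force: 37.8
```

play_rows(steps=[[[0,0,-0.02,0],[0,0,-0.005,0],[0,0,0,0],[0,0,0,0],[0,0,0,0]]])

```text
time: 23.83
ee_pos: [0.5645, 0.055, 0.1434]
tcp_rot: [-179.9, -0.4, 179.9]
wrist_force: [-0.3, 0.9, -2.6]
opening: 0.055
grasp_force: 37.8
```

```bash
python3 st.py
```

```text
[ 5.600e+00  6.880e+00  2.420e+00  8.597e+01 -7.000e-02  5.690e+00] [0.5645 0.055  0.1434] [-179.89   -0.42  179.9 ] 23.8333 [-0.007 -0.002 -1.   ]
```

play_rows(steps=[[[0.0018,-0.0168,0,0],[0.0035,-0.0334,0,0],[0.0035,-0.0334,0,0],[0.0035,-0.0334,0,0],[0.0035,-0.0334,0,0]]])

```text
time: 24.25
ee_pos: [0.5481, -0.0965, 0.1439]
tcp_rot: [-179.9, -0.4, 179.9]
wrist_force: [0.3, -0.4, -2.2]
opening: 0.055
grasp_force: 37.9
```

play_rows(steps=[[[0.0035,-0.0334,0,0],[0.0035,-0.0334,0,0],[0.0035,-0.0334,0,0],[0.0035,-0.0334,0,0],[0.0035,-0.0334,0,0]]])

```text
time: 24.67
ee_pos: [0.5303, -0.2636, 0.1442]
tcp_rot: [-180.0, -0.4, 179.9]
wrist_force: [1.1, 0.5, -3.0]
opening: 0.0546
grasp_force: 37.9
```

play_rows(steps=[[[0,0,0,0],[0,0,0.01,0],[0,0,0.025,0],[0,0,0.03,0],[0,0,0.025,0]]])

```text
time: 25.08
ee_pos: [0.5302, -0.2609, 0.0526]
tcp_rot: [-180.0, -0.4, 180.0]
wrist_force: [-0.0, 0.4, -3.6]
opening: 0.0549
grasp_force: 38.0
```

play_rows(steps=[[[0,0,0.015,0],[0,0,0.01,0],[0,0,0.005,0],[0,0,0,0],[0,0,0,0]]])

```text
time: 25.5
ee_pos: [0.5312, -0.2622, 0.0265]
tcp_rot: [-179.9, -0.2, 179.9]
wrist_force: [0.6, -0.7, -2.9]
opening: 0.0546
grasp_force: 38.0
```

```bash
python3 st.py
```

```text
[-26.17  11.88  -4.91  73.38  -0.2  -26.11] [ 0.5312 -0.2622  0.0265] [-179.9    -0.23  179.93] 25.5 [-0.004 -0.002 -1.   ]
```

Lower about 7 mm, checking for the contact force.

play_rows(steps=[[[0,0,0.003,0],[0,0,0.002,0],[0,0,0.0015,0],[0,0,0.0005,0],[0,0,0,0]]])

```text
time: 25.92
ee_pos: [0.5309, -0.2626, 0.0193]
tcp_rot: [-179.9, -0.2, 179.9]
wrist_force: [-0.4, 0.3, -1.1]
opening: 0.055
grasp_force: 38.1
```

play_rows(steps=[[[0,0,0,0],[0,0,0,0],[0,0,0,0],[0,0,0,0],[0,0,0,0]]])

```text
time: 26.33
ee_pos: [0.5309, -0.2626, 0.0193]
tcp_rot: [-179.9, -0.2, 179.9]
wrist_force: [0.1, -0.2, 0.8]
opening: 0.0548
grasp_force: 38.2
```

play_rows(steps=[[[0,0,0,0],[0,0,0,0],[0,0,0,0],[0,0,0,0],[0,0,0,0]]], gripper=0.07)

```text
time: 26.75
ee_pos: [0.5309, -0.2625, 0.0191]
tcp_rot: [-179.9, -0.3, 179.9]
wrist_force: [-0.4, 0.9, -0.4]
opening: 0.0699
grasp_force: 0.0
```

play_rows(steps=[[[0,0,-0.01,0],[0,0,-0.03,0],[0,0,-0.03,0],[0,0,-0.03,0],[0,0,-0.03,0]]])

```text
time: 27.17
ee_pos: [0.5312, -0.2622, 0.1514]
tcp_rot: [-179.9, -0.2, 179.9]
wrist_force: [1.2, 0.2, -0.3]
opening: 0.0702
grasp_force: 0.0
```

play_rows(steps=[[[-0.0053,0.0308,0,0],[-0.0053,0.0308,0,0],[-0.0053,0.0308,0,0],[-0.0053,0.0308,0,0],[-0.0053,0.0308,0,0]]], gripper=0.083)

```text
time: 27.58
ee_pos: [0.5583, -0.107, 0.1497]
tcp_rot: [-179.9, -0.2, 179.9]
wrist_force: [-0.5, 0.6, -0.8]
opening: 0.0832
grasp_force: 0.0
```

play_rows(steps=[[[-0.0053,0.0308,0,0],[0,0,0,0],[0,0,0.02,0],[0,0,0.02,0],[0,0,0,0]]])

```text
time: 28.0
ee_pos: [0.5618, -0.0774, 0.1057]
tcp_rot: [-179.9, -0.5, 179.9]
wrist_force: [-1.2, 0.1, 0.1]
opening: 0.0832
grasp_force: 0.0
```

```bash
python3 st.py;python3 - <<'E'
from h import *
s=bot.camera('scene');c=bot.camera('top')
cv2.imwrite('pics/v3.png',np.hstack([cv2.resize(s['img'][130:330,120:320],None,fx=2,fy=2),cv2.resize(c['img'][100:300,350:550],None,fx=2,fy=2)]))
E
```

```text
[-7.77  7.18 -1.41 81.9  -0.14 -7.7 ] [ 0.5618 -0.0774  0.1057] [-179.93   -0.51  179.93] 28.0 [-0.009 -0.001 -1.   ]
```

View pics/v3.png

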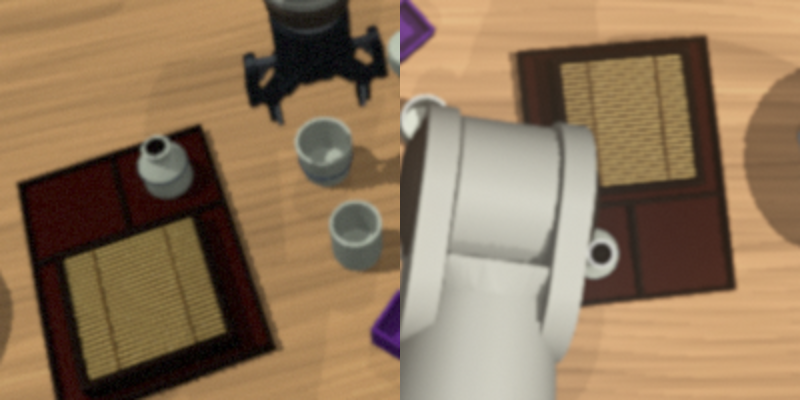

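The flask stands upright in the cold tray's left compartment. The gripper is over the dip cup, so I descend and grip.

play_rows(steps=[[[0,0,0.025,0],[0,0,0.025,0],[0,0,0.025,0],[0,0,0.015,0],[0,0,0.005,0]]])

```text
time: 28.52
ee_pos: [0.5622, -0.078, 0.0126]
tcp_rot: [-179.9, -0.4, 179.9]
wrist_force: [-1.1, 0.0, -0.2]
opening: 0.083
grasp_force: 0.0
```

play_rows(steps=[[[0,0,0,0],[0,0,0,0],[0,0,0,0],[0,0,0,0],[0,0,0,0]]], gripper=0.045)

```text
time: 28.93
ee_pos: [0.5641, -0.078, 0.0154]
tcp_rot: [-179.9, -0.1, 179.9]
wrist_force: [0.6, -1.7, 6.5]
opening: 0.0638
grasp_force: 39.0
```

play_rows(steps=[[[0,0,0,0],[0,0,0,0],[0,0,0,0],[0,0,0,0],[0,0,0,0]]])

```text
time: 29.35
ee_pos: [0.5641, -0.078, 0.0154]
tcp_rot: [-179.9, -0.1, 179.9]
wrist_force: [-0.0, -1.4, 6.2]
opening: 0.0638
grasp_force: 39.0
```

play_rows(steps=[[[0,0,-0.005,0],[0,0,-0.01,0],[0,0,-0.02,0],[0,0,-0.03,0],[0,0,-0.03,0]]])

```text
time: 29.77
ee_pos: [0.5626, -0.0774, 0.1098]
tcp_rot: [-179.9, -0.4, 179.9]
wrist_force: [1.0, -1.1, -1.5]
opening: 0.0637
grasp_force: 39.1
```

play_rows(steps=[[[0,0,-0.025,0],[0,0,-0.01,0],[0,0,0,0],[0,0,0,0],[0,0,0,0]]])

```text
time: 30.18
ee_pos: [0.5628, -0.0774, 0.1417]
tcp_rot: [-179.9, -0.4, 179.9]
wrist_force: [-0.8, 0.5, -2.1]
opening: 0.0637
grasp_force: 39.1
```

```bash
python3 st.py
```

```text
[-7.77  6.98  2.34 85.76 -0.13 -7.67] [ 0.5628 -0.0774  0.1417] [-179.93   -0.41  179.9 ] 30.1833 [-0.007 -0.001 -1.   ]
```

play_rows(steps=[[[0.0015,-0.0168,0,0],[0.0024,-0.035,0,0],[0.0024,-0.035,0,0],[0.0024,-0.035,0,0],[0.0024,-0.035,0,0]]])

```text
time: 30.6
ee_pos: [0.5511, -0.2354, 0.1418]
tcp_rot: [-180.0, -0.4, 179.9]
wrist_force: [0.3, 0.5, -1.5]
opening: 0.064
grasp_force: 39.2
```

play_rows(steps=[[[0.0024,-0.035,0,0],[0.0024,-0.035,0,0],[0.0024,-0.035,0,0],[0.0024,-0.035,0,0],[0,0,0,0]]])

```text
time: 31.02
ee_pos: [0.5403, -0.3793, 0.1408]
tcp_rot: [-179.9, -0.5, 179.7]
wrist_force: [-0.0, -0.4, -1.9]
opening: 0.064
grasp_force: 39.4
```

play_rows(steps=[[[0,0,0,0],[0,0,0.01,0],[0,0,0.025,0],[0,0,0.03,0],[0,0,0.025,0]]])

```text
time: 31.43
ee_pos: [0.5416, -0.3726, 0.0514]
tcp_rot: [-180.0, -0.3, 180.0]
wrist_force: [-0.6, 0.4, -1.9]
opening: 0.0639
grasp_force: 39.4
```

play_rows(steps=[[[0,0,0.01,0],[0,0,0.008,0],[0,0,0.004,0],[0,0,0,0],[0,0,0,0]]])

```text
time: 31.85
ee_pos: [0.5425, -0.3746, 0.0335]
tcp_rot: [-179.8, -0.2, 179.9]
wrist_force: [1.2, -0.5, -1.2]
opening: 0.0636
grasp_force: 39.5
```

```bash
python3 st.py
```

```text
[-34.53  20.56   6.56  76.06  -0.23 -34.45] [ 0.5425 -0.3746  0.0335] [-179.85   -0.18  179.92] 31.85 [-0.003 -0.003 -1.   ]
```

play_rows(steps=[[[0,0,0.004,0],[0,0,0.003,0],[0,0,0.002,0],[0,0,0.001,0],[0,0,0,0]]])

```text
time: 32.27
ee_pos: [0.5418, -0.3746, 0.0226]
tcp_rot: [-179.9, -0.2, 179.9]
wrist_force: [-0.7, 0.8, -0.4]
opening: 0.0636
grasp_force: 39.6
```

play_rows(steps=[[[0,0,0.001,0],[0,0,0,0],[0,0,0,0],[0,0,0,0],[0,0,0,0]]])

```text
time: 32.68
ee_pos: [0.5419, -0.3746, 0.0225]
tcp_rot: [-179.9, -0.2, 179.9]
wrist_force: [-3.4, 2.0, 7.2]
opening: 0.0638
grasp_force: 39.9
```

Contact made. I release, lift, move clear and check all four.

play_rows(steps=[[[0,0,0,0],[0,0,0,0],[0,0,0,0],[0,0,0,0],[0,0,0,0]]], gripper=0.08)

```text
time: 33.1
ee_pos: [0.5417, -0.3745, 0.021]
tcp_rot: [-179.9, -0.3, 179.9]
wrist_force: [0.1, -0.2, 0.7]
opening: 0.0796
grasp_force: 0.0
```

play_rows(steps=[[[0,0,-0.01,0],[0,0,-0.03,0],[0,0,-0.03,0],[0,0,-0.03,0],[0,0,-0.03,0]]])

```text
time: 33.52
ee_pos: [0.5422, -0.3741, 0.1535]
tcp_rot: [-179.9, -0.2, 179.9]
wrist_force: [0.7, -0.1, 0.3]
opening: 0.0801
grasp_force: 0.0
```

play_rows(steps=[[[0.035,0,-0.01,0],[0.035,0,-0.01,0],[0.035,0,0,0],[0.035,0,0,0],[0.035,0,0,0]]])

```text
time: 33.93
ee_pos: [0.366, -0.3737, 0.173]
tcp_rot: [-179.8, -0.2, 179.9]
wrist_force: [0.2, -1.0, -0.8]
opening: 0.0797
grasp_force: 0.0
```

play_rows(steps=[[[0.035,0,0,0],[0.035,0,0,0],[0.02,0,0,0],[0,0,0,0],[0,0,0,0]]])

```text
time: 34.35
ee_pos: [0.2769, -0.3741, 0.1736]
tcp_rot: [-179.8, -0.2, 179.8]
wrist_force: [0.0, 0.6, -0.8]
opening: 0.0797
grasp_force: 0.0
```

```bash
cat > f.py <<'E'
from h import *
c=bot.camera('top'); s=bot.camera('scene')
T=dict(hot=(.6155,.3155,1.57),cold=(.6291,-.309,5.87))
P=[('cold',56,.072,.0165),('cold',-56,.058,.033),('hot',56,.040,None),('hot',-56,.070,.0165)]
out=[c['img'].copy(),s['img'].copy()]
for n,L,h,rad in P:
    x,y,a=T[n]; r=R.from_euler('z',a,degrees=True).as_matrix()
    p=np.array([x,y,0])+r@[-.093,L/1e3,0]; p[2]=.007+h; t=np.linspace(0,2*np.pi,41)
    ring=p+np.c_[np.cos(t),np.sin(t),0*t]*rad if rad else p+.027*np.array([[1,1,0],[1,-1,0],[-1,-1,0],[-1,1,0]])
    for cc,im in zip((c,s),out): cv2.polylines(im,[np.int32(proj(cc,ring)*16)],True,(0,255,0),1,cv2.LINE_AA,4)
t,S=out
A=np.hstack([t[180:270,140:260],t[180:270,405:525]]);B=np.hstack([S[130:220,370:490],S[170:260,125:245]])
cv2.imwrite('pics/fin.png',cv2.resize(np.vstack([A,B]),None,fx=3.2,fy=3.2,interpolation=cv2.INTER_CUBIC))
E
python3 f.py; python3 st.py
```

```text
[-53.22  -7.28  -8.45  88.86  -0.25 -53.12] [ 0.278  -0.374   0.1729] [-179.87   -0.22  179.9 ] 34.45 [-0.004 -0.002 -1.   ]
```

View pics/fin.png

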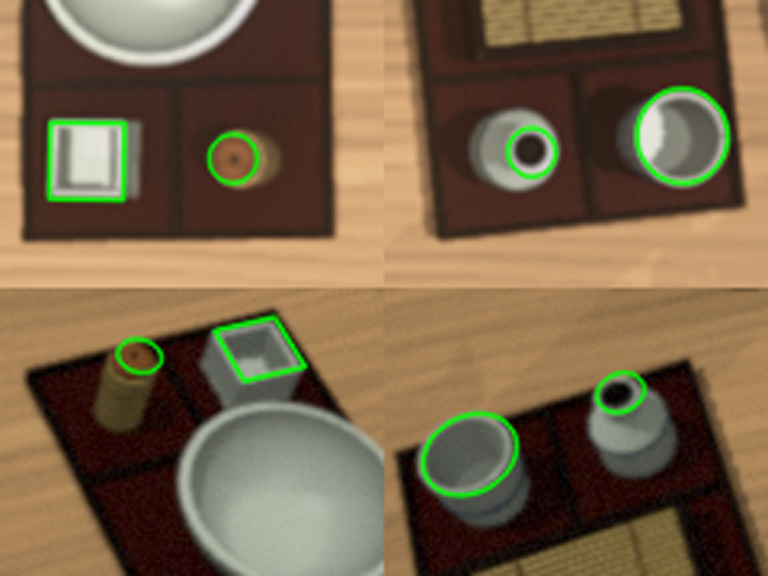

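All four pieces match the projected target outlines in both views to within a couple of mm, standing upright. I hand in.

```bash
python3 -c "
from workcell import bot
print(bot.job_done())"
```

```text
the job is handed in; nothing more can be done
None
```

I handed the job in at about 34 s; in both camera views all four pieces stand upright within a couple of mm of their compartment centres, the arm touched neither the tea cup nor the lidded pot, and the judge's verdict was not shown.

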